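# Close and clamp the marinating canister

## Task

Close the marinating canister: set its lid squarely into the mouth, swing the clamp bridge shut into its catch over the lid, then turn the crank clockwise until the pad meets the lid and snug it by feel - clearly firm, so that the gasket seals, but not forced. Let go of everything and leave the other things on the table where they are.

Things in the scene. Friction and masses are not known exactly. Their poses are not given: they have to be found in the camera images.
- canister: low round steel canister, 162 mm across the rim, 100 mm high, does not move. Origin: centre of its underside, z up. The bridge's hinge post stands at its own +x side (back), 108 mm from its axis; the catch, a C-shaped hook 182 mm high, open to its own +y side, at -x, 104 mm from its axis. Wire bails at +y and -y reach out 98 mm at height 68 mm. Its yaw varies
- mouth (a point): centre of the canister's mouth at rim height (100 mm above its underside), x and y as the canister's. The mouth is 130 mm wide, the rim around it 162 mm. A black rubber gasket ring (135 to 153 mm across) in the rim's groove stands 1.5 to 6 mm proud, by its wear; the lid's disc rests on it
- lid: loose round steel lid, 0.8 kg, flat on the table, right way up. Origin: centre of its underside. From below: spigot 124 mm across, 10 mm high, bevelled (3 mm play all round in the mouth); disc 156 mm across, 8 mm thick; in the middle a cylindrical hub 44 mm across, 26 mm high, to grip it by and for the clamp pad to press on. Seated, its origin is 4 to 8.5 mm below the rim
- lid_top (a point): centre of the top of the lid's hub, 44 mm above the lid's origin
- bridge (a joint): angle of the clamp bridge (rad): 0 = shut, its free end in the catch (firm stop); grows to 2.0 as it swings open, level, clockwise seen from above, its free end leaving towards the canister's +y side; starts at 1.3 to 1.55. Stiff (2 N m, some 11 N at its grip), stays where it is left. The bar is 18 mm wide, 162 to 174 mm high above the table
- bridge_hinge (a point): point on the upright axis of the bridge's hinge, at the height of the bar (168 mm)
- bridge_grip (a point): middle (height 210 mm) of the upright grip near the bridge's free end, 192 mm from the hinge axis: black, 18 mm across, from 194 to 224 mm high, on a thin stalk
- spindle: screw spindle with swivel pad, in the bridge 108 mm from the hinge axis: on the canister's axis when the bridge is shut. Origin: centre of the pad's underside (pad 27 mm across), 149 mm above the table when fully up; starts within 4 mm of that. Goes down 10 mm per full clockwise turn of the crank (seen from above), does not itself turn, stays where it is left
- crank_grip (a point): middle of the crank's black upright grip: 22 mm across, 40 mm high, spins freely, 50 mm from the spindle's axis, 237 to 241 mm high at first; the arm is under it. Turning freely takes some 6 N along its circle; once the pad bears, 1 N more per 31 N at the pad, which gains 50 N per 5 mm of grip travel. Right is 50 to 180 N at the pad (1.6 to 5.8 N over free); over 260 N crushes the gasket
- ramekin_1: bystander, to be left alone: steel ramekin, 65 mm across, 40 mm high, loose on the table
- spoon_tbs: bystander, to be left alone: steel measuring spoon, 124 mm long, loose on the table
- tin_small: bystander, to be left alone: small food tin, 57 mm across, 72 mm high, loose on the table
- lemon_1: bystander, to be left alone: lemon, 78 mm long, loose on the table

How it is judged:
By the outcome, as a careful person would: the job done as asked, in the order asked, and still so for the second after the job is handed in, with the robot touching nothing.
It also fails if it takes over 72 s, if anything falls off the work surface, if the arm or the gripper's body presses on something with over 40 N, if the wrist force passes 120 N, or if a joint passes its speed limit or range.

## Robot

A 6-joint arm with a two-finger parallel gripper is mounted at the origin on a cart in front of the work surface, level with it; the furniture and walls round the work are solid. World frame = base frame: x ahead of the robot, y to its left, z up, the work surface at z = 0. Lengths are in m, angles in rad, forces in N, time in s.
With the tool pointing down it reaches from about 0.325 to 0.775 m from the base axis. Payload 5.5 kg.
Tool frame: the origin (TCP) lies at the very end of the fingers, on their centre line; the grasp point (between the pads) lies 19 mm behind it; z points along the fingers, y is the line along which they close (so a half turn about z gives the same grasp; the last joint's range is limited). The gripper opens to 85 mm and grips with 20 to 120 N. Pads are 22 mm wide; open, the fingers measure 114 mm over their backs; the gripper's body (76 mm by 85 mm) begins 54 mm behind the grasp point. The pads swing forward as they close: fully open they stand 13 mm farther back than shut.
Start: joints at [-1.379, 0.091, 1.231, -0, 1.82, -0.057], TCP at [0.148, -0.582, 0.231] pointing down, gripper open.
Joint ranges: [-2.87, 2.87], [-0.86, 2.18], [0.17, 2.46], [-1.51, 4.65], [0.06, 2.69], [-2.65, 2.65]. Speed limits (rad/s): [2.57, 2.57, 3.01, 3.14, 3.14, 3.14].

## Interface

Orientations are given as a unit quaternion [w, x, y, z].
In Python, from station import readout, vision, workorder gives the robot as it stands. The module is installed in compiled form; this text tells all that it offers.
- The arm moves only by the tool servo_tool, never from a script. Its argument "rows" is a list that holds one entry, the list of rows, each a list of 5 numbers: the shift along the world's x, y, z in cm, then the turn about the world's z in degrees, then the closure, from -1 (fully open) to 1 (shut). A call has 1 to 5 rows; each row shifts and turns the commanded pose from where the row before left it; what a row does not reach is not made up. A row lasts 1/8 s, in which the tool goes at most 62.5 mm and 10.7 degrees, less where a joint would pass 70% of its speed; a pose out of reach is approached as far as the arm can. A call with a gripper value outside its range is refused whole. The fingers move at their own pace and stop on an object; "force" is the grip in N (left out, the last holds). Time passes only in rows, so rows that do not move let the fingers close. It gives the time, the measured TCP pose, the force, the opening and the grip force at its end, in the units of the state.
- readout.state(): the state, without advancing time (a new reading comes with each control period).
- vision.camera(name): name is "scene" or "side" or "wrist"; returns the picture (420x560x3 uint8, red, green, blue); there is no depth.
- vision.camera_params(name): a dict with "fx", "fy", "cx", "cy" (pixels), "camera_from_world" (4x4, takes a point from world to camera coordinates). Camera axes: x right, y down, z forward; pixel columns grow to the right and rows downward; lengths in m; the calibration is good to about 2 mm. A picture is of the moment at which its call begins: read the wrist's pose just before it. camera_params takes no time and is no camera call; for the wrist camera it gives the pose at the moment of the call.
- workorder.hand_in(): hands the job in; it is judged then, once.
Trained networks look in the newest picture that a camera, given by its name, has taken for a name from the list of things; names that differ only in an ending like _2 or _b are one class to them, and where a whole thing is asked for, a point or a joint stands for the part that bears it (a point fixed in the world has none). Each returns a list of dicts, best first, with "confidence" (0 to 1); they miss things now and then, are a little off and sometimes report something else, mostly with a low value. They report only what shows in the picture. A call takes as long as a camera call.
- vision.spot_in(thing, camera): "xy" ([column, row] in pixels, amid what is visible of it).
- vision.place_of(thing, camera): "xy" ([column, row] in pixels: a listed point, or the origin of a listed thing).
The state is a dict: "t": time; "qpos": joint angles; "joint_velocities": joint speeds; "effort": joint torques, N m; "tool_pos": TCP position; "eef_rot": TCP orientation; "wrist_force": force on the tool from outside, world axes, zero at the start; "torque": the same for the moment, N m; "finger_gap": opening from 0.0 (shut) to 1.0 (fully open); "grasp_force": force on a finger pad.
Only numpy, scipy, OpenCV 4.12 (cv2) and the standard library are available. Lean on these libraries where they do the work, as an engineer would, in place of code of your own. Each camera call takes 0.05 s, during which the arm holds its last target. There are 200 camera calls.

## Working session

There is one attempt and no reset: what is moved stays moved. The work goes in short steps, Python scripts to look and compute and a tool call to move; the robot and the scene stay as the last step left them, time stands still between calls to the robot, and variables do not carry over. Pictures are saved under pics/ and viewed, at most 10 in all, crops included, and the job is handed in when it is done.

Besides the shell and the picture viewer there is one more tool, called after "Call:" as a command line: name --argument value ..., lists and objects as JSON in quotes. servo_tool: Moves the arm, as the interface text tells. Its arguments: {"type":"object","properties":{"rows":{"type":"array"},"force":{"type":"number"}},"required":["rows"]}

```bash
mkdir -p pics; cat > h.py <<'E'
import numpy as np, cv2
from station import readout, vision, workorder
def ray(cam,xy):
    p=vision.camera_params(cam); T=np.array(p["camera_from_world"]); R=T[:3,:3]; c=-R.T@T[:3,3]
    d=R.T@np.array([(xy[0]-p["cx"])/p["fx"],(xy[1]-p["cy"])/p["fy"],1]); return c,d/np.linalg.norm(d)
def atz(cam,xy,z):
    c,d=ray(cam,xy); return c+d*(z-c[2])/d[2]
def tri(obs):
    A=0;b=0
    for cam,xy in obs:
        c,d=ray(cam,xy); M=np.eye(3)-np.outer(d,d); A=A+M; b=b+M@c
    return np.linalg.solve(A,b)
def snap(cam,fn):
    im=vision.camera(cam); cv2.imwrite("pics/"+fn,im[:,:,::-1]); return im
E
python3 - <<'E'
from h import *
np.set_printoptions(precision=4,suppress=True)
a=snap("scene","a.png"); b=snap("side","b.png")
cv2.imwrite("pics/ab.png",cv2.resize(np.hstack([a,b])[:,:,::-1],(800,300)))
Z={"mouth":.1,"lid_top":.044,"lid":0,"bridge_hinge":.168,"bridge_grip":.21,"crank_grip":.239,"canister":0,"spindle":.147}
for n,z in Z.items():
    o=[]
    for c in("scene","side"):
        r=vision.place_of(n,c)
        if r: print(n,c,np.round(r[0]["xy"],1),round(r[0]["confidence"],2),atz(c,r[0]["xy"],z)); o.append((c,r[0]["xy"]))
    if len(o)==2: print("   tri",tri(o))
for n in("ramekin_1","spoon_tbs","tin_small","lemon_1"):
    r=vision.place_of(n,"scene")
    if r: print(n,r[0]["confidence"],atz("scene",r[0]["xy"],0))
print(readout.state())
E
```

```text
mouth scene [294.8 223.8] 0.81 [ 0.5134 -0.0101  0.1   ]
mouth side [290.4 211.3] 0.72 [ 0.525 -0.014  0.1  ]
   tri [ 0.5248 -0.0212  0.0936]
lid_top scene [350.7 213.7] 0.9 [ 0.5193 -0.2713  0.044 ]
lid_top side [287.8 186.3] 0.9 [ 0.5434 -0.2818  0.044 ]
   tri [ 0.5432 -0.3005  0.0297]
lid scene [353.4 220.6] 0.86 [ 0.5334 -0.3049  0.    ]
lid side [290.6 197.9] 0.58 [ 0.5324 -0.2822  0.    ]
   tri [ 0.5337 -0.304  -0.0057]
bridge_hinge scene [258.5 202. ] 0.91 [0.5927 0.0652 0.168 ]
bridge_hinge side [264.6 205.3] 0.68 [0.5901 0.081  0.168 ]
   tri [0.5918 0.0671 0.1647]
bridge_grip scene [268.1 222.5] 0.82 [0.4135 0.1733 0.21  ]
bridge_grip side [330.  209.4] 0.92 [0.4269 0.1602 0.21  ]
   tri [0.4259 0.1619 0.2059]
crank_grip scene [249.  192.5] 0.55 [0.5411 0.137  0.239 ]
crank_grip side [284.6 197.2] 0.88 [0.5359 0.1645 0.239 ]
   tri [0.5377 0.1417 0.2344]
canister scene [292.6 251. ] 0.65 [ 0.5214 -0.0097  0.    ]
canister side [290.  240.4] 0.79 [ 0.5229 -0.0173  0.    ]
   tri [ 0.5223 -0.0113  0.0014]
spindle scene [263.8 227.8] 0.85 [0.4883 0.129  0.147 ]
spindle side [301.7 223. ] 0.88 [0.4922 0.125  0.147 ]
   tri [0.4919 0.1256 0.1458]
ramekin_1 0.57 [0.3836 0.1638 0.    ]
spoon_tbs 0.52 [0.4005 0.3102 0.    ]
tin_small 0.7 [ 0.6975 -0.1933  0.    ]
lemon_1 0.74 [0.5193 0.3757 0.    ]
{'t': 1.1, 'qpos': array([-1.3787,  0.0911,  1.2307, -0.    ,  1.8198, -0.0567]), 'joint_velocities': array([-0.0007,  0.0013, -0.0009, -0.0008, -0.0001,  0.0001]), 'effort': array([ -0.0011, -45.849 , -41.8094,  -0.0003,   0.0009,   0.    ]), 'tool_pos': array([ 0.1477, -0.5815,  0.2313]), 'eef_rot': array([ 0.    ,  0.9923,  0.1241, -0.    ]), 'wrist_force': array([ 0.2922, -0.3832,  0.4751]), 'torque': array([ 0.0225, -0.0462,  0.0143]), 'grasp_force': 0.0, 'finger_gap': 1.0019518675597638}
```

View pics/a.png

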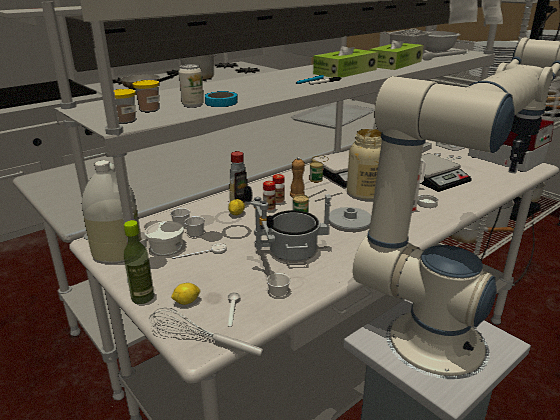

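View pics/b.png

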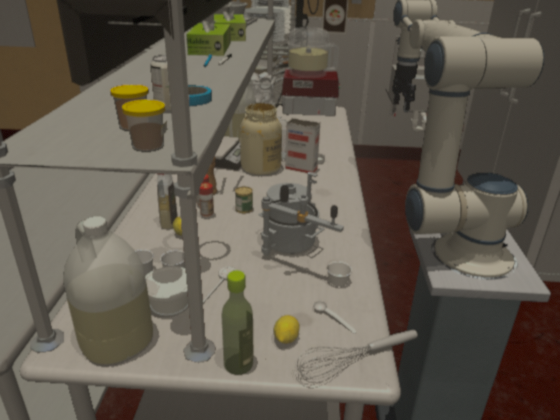

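Call:
servo_tool --rows '[[[4.8,3.7,-0.2,4.4,-1],[4.8,3.7,-0.2,4.4,-1],[4.8,3.7,-0.2,4.4,-1],[4.8,3.7,-0.2,4.4,-1],[4.8,3.7,-0.2,4.4,-1]]]'

```text
t: 1.72
tool_pos: [0.3891, -0.3952, 0.2214]
eef_rot: [0.0, 0.95, 0.312, 0.0]
wrist_force: [0.3, -0.5, -0.3]
finger_gap: 0.999
grasp_force: 0.0
```

Call:
servo_tool --rows '[[[4.8,3.7,-0.2,4.4,-1],[4.8,3.7,-0.2,4.4,-1],[4.8,3.7,-0.2,4.4,-1],[0,0,0,0,-1]]]'

```text
t: 2.22
tool_pos: [0.5344, -0.2821, 0.2143]
eef_rot: [-0.001, 0.907, 0.421, 0.0]
wrist_force: [-1.1, -0.4, 0.4]
finger_gap: 0.999
grasp_force: 0.0
```

```bash
cat >> h.py <<'E'
np.set_printoptions(precision=4,suppress=True)
def look(cam,names,fn=None):
    s=readout.state(); print("tcp",s["tool_pos"],"t",round(s["t"],2),"F",s["wrist_force"],"gap",s["finger_gap"])
    snap(cam,fn or "tmp.png")
    for n,z in names.items():
        for r in vision.place_of(n,cam)[:1]: print(n,np.round(r["xy"],1),round(r["confidence"],2),atz(cam,r["xy"],z))
E
python3 - <<'E'
from h import *
look("wrist",{"lid_top":.044,"lid":0,"mouth":.1},"w1.png")
E
```

```text
tcp [ 0.5344 -0.2821  0.2143] t 2.23 F [-1.0852 -0.4474  0.4247] gap 0.9988921144621202
lid_top [299.3 186.6] 0.91 [ 0.5415 -0.2994  0.044 ]
lid [291.  178.4] 0.78 [ 0.5341 -0.2984  0.    ]
```

View pics/w1.png

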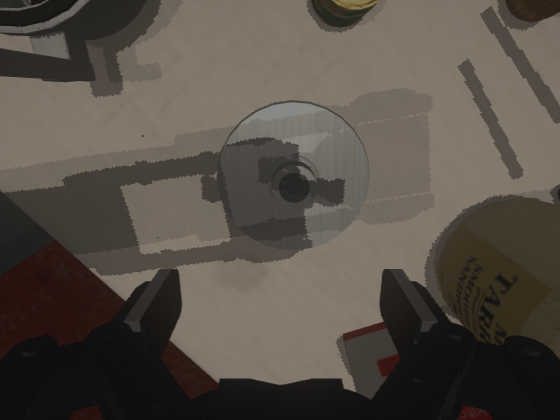

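```bash
python3 - <<'E'
from h import *
print(atz("wrist",(294,174),.018),atz("wrist",(294,186),.044),atz("wrist",(280,210),.02))
p=vision.camera_params("wrist"); T=np.array(p["camera_from_world"]); print(-T[:3,:3].T@T[:3,3],T[2,:3])
E
```

```text
[ 0.5415 -0.2937  0.018 ] [ 0.5372 -0.2972  0.044 ] [ 0.5064 -0.313   0.02  ]
[ 0.5822 -0.2248  0.3572] [-0.2024 -0.2362 -0.9504]
```

Call:
servo_tool --rows '[[[0.5,-1.4,-5,0,-1],[0,0,-5,0,-1],[0,0,0,0,-1]]]'

```text
t: 2.8
tool_pos: [0.5333, -0.2993, 0.1101]
eef_rot: [-0.004, 0.909, 0.417, -0.003]
wrist_force: [0.3, -0.5, -0.8]
finger_gap: 1.003
grasp_force: 0.0
```

```bash
python3 - <<'E'
from h import *
look("wrist",{"lid_top":.044,"lid":0},"w2.png")
E
```

```text
tcp [ 0.5333 -0.2993  0.1101] t 2.8 F [ 0.2927 -0.5259 -0.7632] gap 1.0031152473874487
lid_top [285.  207.9] 0.8 [ 0.5427 -0.2962  0.044 ]
lid [284.3 192.2] 0.65 [ 0.5424 -0.2986  0.    ]
```

View pics/w2.png

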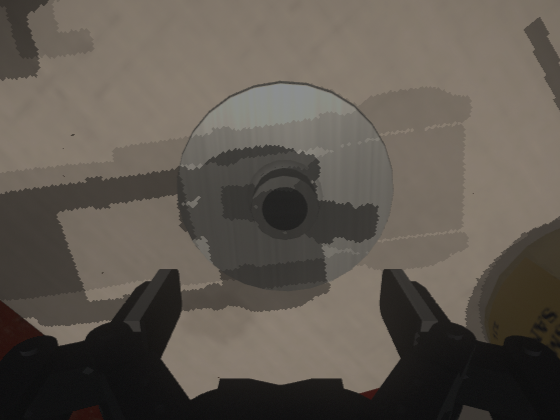

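Call:
servo_tool --rows '[[[0.2,0,-4,0,-1],[0,0,0,0,-1]]]'

```text
t: 3.2
tool_pos: [0.5382, -0.2993, 0.075]
eef_rot: [-0.001, 0.908, 0.418, -0.001]
wrist_force: [0.1, -0.2, -0.7]
finger_gap: 1.002
grasp_force: 0.0
```

Call:
servo_tool --rows '[[[0.3,0.2,-3,0,-1],[0,0,-2.2,0,-1],[0,0,0,0,-1],[0,0,0,0,-1]]]'

```text
t: 3.7
tool_pos: [0.5429, -0.2984, 0.0263]
eef_rot: [0.002, 0.908, 0.418, 0.001]
wrist_force: [0.1, -0.3, 1.3]
finger_gap: 1.003
grasp_force: 0.0
```

Call:
servo_tool --rows '[[[0,0,-0.4,0,-1],[0,0,0,0,1],[0,0,0,0,1],[0,0,0,0,1],[0,0,0,0,1]]]' --force 80

```text
t: 4.32
tool_pos: [0.5414, -0.2971, 0.0201]
eef_rot: [-0.001, 0.908, 0.418, -0.0]
wrist_force: [-4.2, 3.2, 6.3]
finger_gap: 0.491
grasp_force: 83.1
```

Call:
servo_tool --rows '[[[0,0,0,0,1],[0,0,0,0,1],[0,0,0,0,1]]]'

```text
t: 4.7
tool_pos: [0.5414, -0.2971, 0.0202]
eef_rot: [-0.001, 0.908, 0.418, -0.0]
wrist_force: [-3.8, 3.1, 5.1]
finger_gap: 0.489
grasp_force: 83.1
```

Call:
servo_tool --rows '[[[0,0,4.5,0,1],[0,0,5.5,0,1],[0,2,5.5,0,1],[0,4,4,0,1],[-0.2,5,1,0,1]]]'

```text
t: 5.32
tool_pos: [0.5402, -0.1874, 0.2265]
eef_rot: [0.001, 0.909, 0.418, 0.001]
wrist_force: [0.7, 1.2, -8.1]
finger_gap: 0.488
grasp_force: 84.2
```

Call:
servo_tool --rows '[[[-0.3,2,0,0,1],[0,0,0,0,1],[0,0,0,0,1]]]'

```text
t: 5.7
tool_pos: [0.5363, -0.1681, 0.2224]
eef_rot: [-0.001, 0.908, 0.418, -0.001]
wrist_force: [-0.4, 0.3, -6.9]
finger_gap: 0.488
grasp_force: 83.9
```

```bash
python3 - <<'E'
from h import *
look("wrist",{"lid_top":.235,"mouth":.1,"bridge_hinge":.168,"bridge_grip":.21,"spindle":.147,"crank_grip":.239,"canister":0},"w3.png")
E
```

```text
tcp [ 0.5363 -0.1681  0.2224] t 5.7 F [-0.4463  0.2674 -6.9158] gap 0.48801669497320604
lid_top [280.8 299.6] 0.93 [ 0.5318 -0.1723  0.235 ]
mouth [127.3  50.3] 0.68 [ 0.5238 -0.0161  0.1   ]
canister [279.5 254. ] 0.63 [ 0.4697 -0.2429  0.    ]
```

View pics/w3.png

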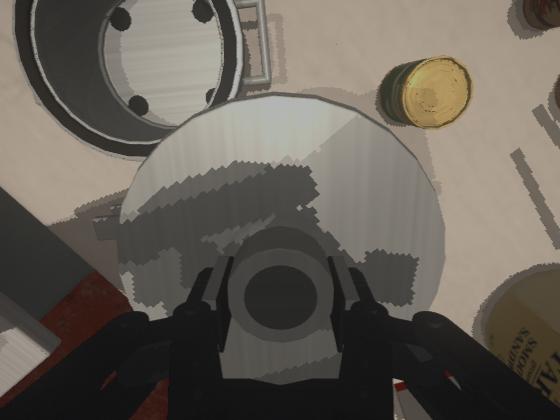

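```bash
python3 - <<'E'
from h import *
im=cv2.imread("pics/w3.png"); g=cv2.GaussianBlur(cv2.cvtColor(im,6),(0,0),1.2).astype(np.float32)
p=vision.camera_params("wrist"); T=np.array(p["camera_from_world"])
a=np.linspace(0,2*np.pi,360,endpoint=False)
def proj(cx,cy,r,z):
    P=np.c_[cx+r*np.cos(a),cy+r*np.sin(a),np.full(360,z),np.ones(360)]@T.T
    return (p["fx"]*P[:,0]/P[:,2]+p["cx"]).astype(np.float32),(p["fy"]*P[:,1]/P[:,2]+p["cy"]).astype(np.float32)
def samp(u,v): return cv2.remap(g,u[None],v[None],1)[0]
def score(cx,cy,rz):
    s=0
    for r,z in rz:
        u,v=proj(cx,cy,r,z); u1,v1=proj(cx,cy,r+.001,z); u0,v0=proj(cx,cy,r-.001,z)
        m=(u>3)&(u<556)&(v>3)&(v<150)&(((u-283)/172)**2+((v-240)/155)**2>1)
        s+=abs(np.mean((samp(u1,v1)-samp(u0,v0))[m]))
    return s
for rz in ([(.081,.1)],[(.065,.1)],[(.0765,.103)],[(.081,.1),(.065,.1),(.0765,.103)]):
    b=max((score(x,y,rz),x,y) for x in np.arange(.510,.537,.001) for y in np.arange(-.03,.003,.001))
    print(rz,b)
for r,z,c in((.081,.1,(0,0,255)),(.065,.1,(0,255,0))):
    u,v=proj(b[1],b[2],r,z); cv2.polylines(im,[np.c_[u,v].astype(np.int32)],True,c,1)
cv2.imwrite("pics/w3o.png",cv2.resize(im[:200,:330],None,fx=2.2,fy=2.2))
E
```

```text
[(0.081, 0.1)] (np.float32(41.502853), np.float64(0.529), np.float64(-0.014999999999999986))
[(0.065, 0.1)] (np.float32(34.985664), np.float64(0.522), np.float64(-0.013999999999999985))
[(0.0765, 0.103)] (np.float32(64.49901), np.float64(0.526), np.float64(-0.013999999999999985))
[(0.081, 0.1), (0.065, 0.1), (0.0765, 0.103)] (np.float32(98.20917), np.float64(0.526), np.float64(-0.014999999999999986))
```

View pics/w3o.png

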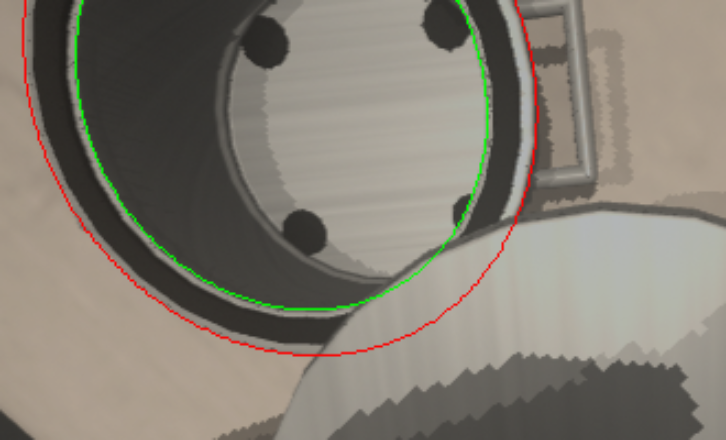

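Call:
servo_tool --rows '[[[-0.4,5.1,0,0,1],[-0.4,5.1,0,0,1],[-0.3,5.1,0,0,1],[0,0,0,0,1],[0,0,0,0,1]]]'

```text
t: 6.72
tool_pos: [0.5258, -0.0147, 0.2244]
eef_rot: [0.0, 0.908, 0.419, 0.0]
wrist_force: [-0.9, -0.4, -7.7]
finger_gap: 0.492
grasp_force: 84.6
```

Call:
servo_tool --rows '[[[0,0,-4,0,1],[0,0,-4,0,1],[0,0,-1.4,0,1],[0,0,0,0,1],[0,0,0,0,1]]]'

```text
t: 7.35
tool_pos: [0.5268, -0.015, 0.1326]
eef_rot: [0.001, 0.908, 0.418, 0.002]
wrist_force: [1.5, 0.1, -7.5]
finger_gap: 0.494
grasp_force: 84.5
```

Call:
servo_tool --rows '[[[0,0,-0.3,0,1],[0,0,-0.3,0,1],[0,0,-0.3,0,1],[0,0,0,0,1]]]'

```text
t: 7.85
tool_pos: [0.5255, -0.0144, 0.1208]
eef_rot: [-0.0, 0.908, 0.418, -0.0]
wrist_force: [1.3, -0.7, -7.7]
finger_gap: 0.487
grasp_force: 84.5
```

Call:
servo_tool --rows '[[[0,0,-0.2,0,1],[0,0,-0.2,0,1],[0,0,0,0,1]]]'

```text
t: 8.22
tool_pos: [0.5256, -0.0145, 0.117]
eef_rot: [-0.0, 0.908, 0.418, -0.0]
wrist_force: [0.0, -0.2, -7.7]
finger_gap: 0.488
grasp_force: 84.5
```

Call:
servo_tool --rows '[[[0,0,-0.2,0,1],[0,0,0,0,1]]]'

```text
t: 8.48
tool_pos: [0.5257, -0.0146, 0.1151]
eef_rot: [-0.0, 0.908, 0.418, -0.0]
wrist_force: [-0.4, 0.3, -6.7]
finger_gap: 0.492
grasp_force: 84.5
```

Call:
servo_tool --rows '[[[0,0,-0.2,0,1],[0,0,0,0,1]]]'

```text
t: 8.72
tool_pos: [0.5259, -0.0147, 0.1138]
eef_rot: [0.0, 0.908, 0.418, 0.0]
wrist_force: [-0.8, -0.5, -3.7]
finger_gap: 0.486
grasp_force: 84.9
```

Call:
servo_tool --rows '[[[0,0,-0.15,0,1],[0,0,0,0,1]]]'

```text
t: 8.98
tool_pos: [0.526, -0.0147, 0.1137]
eef_rot: [0.0, 0.908, 0.418, 0.001]
wrist_force: [-3.8, -1.1, 6.0]
finger_gap: 0.489
grasp_force: 86.0
```

Call:
servo_tool --rows '[[[0,0,0,0,-1],[0,0,0,0,-1],[0,0,0,0,-1],[0,0,1,0,-1],[0,0,4,0,-1]]]'

```text
t: 9.6
tool_pos: [0.5244, -0.0144, 0.16]
eef_rot: [-0.001, 0.908, 0.418, -0.002]
wrist_force: [-0.2, -1.0, -0.2]
finger_gap: 1.002
grasp_force: 0.0
```

Call:
servo_tool --rows '[[[0,0,6,0,-1],[0,1,6,0,-1],[-3,4.5,1,0,-1],[0,0,0,0,-1],[0,0,0,0,-1]]]'

```text
t: 10.22
tool_pos: [0.4958, 0.0404, 0.292]
eef_rot: [0.0, 0.908, 0.419, 0.0]
wrist_force: [0.9, -0.5, -0.1]
finger_gap: 1.0
grasp_force: 0.0
```

```bash
python3 - <<'E'
from h import *
look("wrist",{"lid_top":.1377,"mouth":.1,"bridge_hinge":.168,"bridge_grip":.21,"spindle":.147,"crank_grip":.239},"w4.png")
E
```

```text
tcp [0.4958 0.0404 0.292 ] t 10.22 F [ 0.9318 -0.5496 -0.0594] gap 0.9997105080873679
lid_top [347.7 209. ] 0.84 [ 0.5273 -0.0148  0.1377]
mouth [346.8 207.6] 0.48 [ 0.5249 -0.0278  0.1   ]
bridge_hinge [347.1  85.8] 0.58 [0.586  0.0726 0.168 ]
bridge_grip [ 65.  149.8] 0.9 [0.4184 0.1645 0.21  ]
spindle [211.9 113.9] 0.75 [0.4942 0.124  0.147 ]
crank_grip [216.4  37.1] 0.7 [0.5394 0.1425 0.239 ]
```

View pics/w4.png

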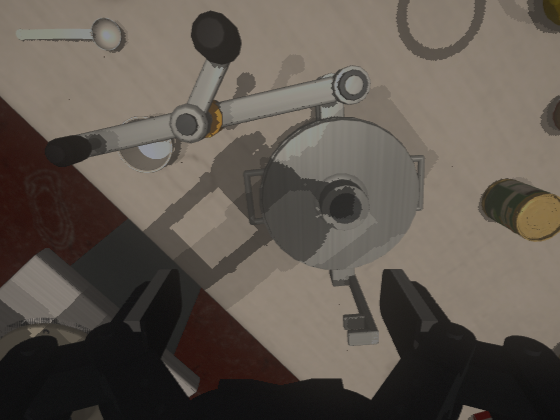

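```bash
python3 - <<'E'
from h import *
for n,p,z in(("bail+",(248,194),.068),("bail-",(421,180),.068),("catch",(362,338),.18),("hingecap",(351,84),.178),("grip top",(55,152),.224),("gripbot",(82,146),.196),("spindletop",(185,123),.205)):
    print(n,atz("wrist",p,z))
a=atz("wrist",(248,194),.068)-atz("wrist",(421,180),.068); print(np.degrees(np.arctan2(a[1],a[0]))-90)
E
```

```text
bail+ [0.4501 0.0432 0.068 ]
bail- [ 0.6031 -0.0674  0.068 ]
catch [ 0.467  -0.1021  0.18  ]
hingecap [0.5874 0.073  0.178 ]
grip top [0.4207 0.1638 0.224 ]
gripbot [0.4211 0.1627 0.196 ]
spindletop [0.4878 0.1267 0.205 ]
54.153943634327106
```

Call:
servo_tool --rows '[[[-2.6,4.1,0,0,-1],[-2.5,4.1,0,0,-1],[-2.5,4.1,-2,0,-1],[0,0,-2.7,0,-1],[0,0,0,0,-1]]]'

```text
t: 11.2
tool_pos: [0.4188, 0.1634, 0.2426]
eef_rot: [-0.0, 0.908, 0.419, -0.002]
wrist_force: [0.5, -0.2, -0.3]
finger_gap: 1.002
grasp_force: 0.0
```

```bash
python3 - <<'E'
from h import *
look("wrist",{"bridge_grip":.21},"w5.png")
E
```

```text
tcp [0.4188 0.1634 0.2426] t 11.2 F [ 0.5332 -0.244  -0.2864] gap 1.001649665885269
bridge_grip [281.4 242.8] 0.68 [0.4192 0.1631 0.21  ]
```

View pics/w5.png

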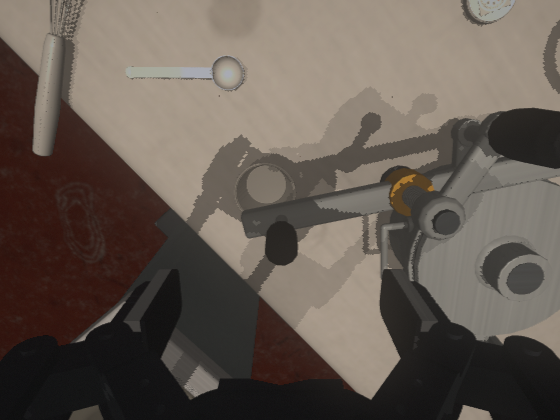

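Call:
servo_tool --rows '[[[0,0,-3,0,-1],[0,0,-1.6,0,-1],[0,0,0,0,-1],[0,0,0,0,1],[0,0,0,0,1]]]' --force 50

```text
t: 11.92
tool_pos: [0.4202, 0.1635, 0.2]
eef_rot: [0.0, 0.908, 0.418, 0.001]
wrist_force: [-0.4, -0.4, -0.3]
finger_gap: 0.606
grasp_force: 0.0
```

Call:
servo_tool --rows '[[[0,0,0,0,1],[0,0,0,0,1],[0,0,0,0,1],[0,0,0,0,1]]]'

```text
t: 12.42
tool_pos: [0.4195, 0.1638, 0.1994]
eef_rot: [-0.0, 0.908, 0.419, 0.0]
wrist_force: [-2.9, 1.6, 4.5]
finger_gap: 0.19
grasp_force: 49.1
```

```bash
python3 - <<'E'
import numpy as np
H=np.array([.588,.0735]); r=.191
a=np.radians(np.linspace(151.8,235,14)); P=H+r*np.c_[np.cos(a),np.sin(a)]
print(np.round(np.diff(P,axis=0)*100,1).tolist(),P[0],P[-1])
E
```

```text
[[-0.9, -1.9], [-0.7, -2.0], [-0.5, -2.1], [-0.2, -2.1], [0.0, -2.1], [0.3, -2.1], [0.5, -2.1], [0.7, -2.0], [0.9, -1.9], [1.1, -1.8], [1.3, -1.7], [1.5, -1.5], [1.7, -1.3]] [0.41967104 0.1637572 ] [ 0.4784469  -0.08295804]
```

Call:
servo_tool --rows '[[[-0.9,-1.9,0,0,1],[-0.7,-2.0,0,0,1],[-0.5,-2.1,0,0,1],[-0.2,-2.1,0,0,1]]]'

```text
t: 12.92
tool_pos: [0.3952, 0.0853, 0.1993]
eef_rot: [-0.004, 0.907, 0.421, 0.0]
wrist_force: [-6.4, 14.7, 6.1]
finger_gap: 0.189
grasp_force: 50.6
```

Call:
servo_tool --rows '[[[0,-2.1,0,0,1],[0.3,-2.1,0,0,1],[0.5,-2.1,0,0,1],[0.7,-2.0,0,0,1],[0.9,-1.9,0,0,1]]]'

```text
t: 13.55
tool_pos: [0.4138, -0.0201, 0.1992]
eef_rot: [-0.004, 0.908, 0.419, -0.008]
wrist_force: [-29.6, 3.2, 9.4]
finger_gap: 0.186
grasp_force: 50.5
```

Call:
servo_tool --rows '[[[1.1,-1.8,0,0,1],[1.3,-1.7,0,0,1],[0,0,0,0,1]]]'

```text
t: 13.92
tool_pos: [0.4421, -0.0576, 0.1991]
eef_rot: [0.001, 0.909, 0.417, -0.004]
wrist_force: [-15.1, -8.7, 7.4]
finger_gap: 0.18
grasp_force: 52.4
```

Call:
servo_tool --rows '[[[0.5,-1.2,0,0,1],[1.1,-1.1,0,0,1],[1.2,-1.0,0,0,1],[0,0,0,0,1]]]'

```text
t: 14.42
tool_pos: [0.4724, -0.0873, 0.199]
eef_rot: [-0.001, 0.908, 0.419, -0.001]
wrist_force: [-3.6, 2.3, 5.4]
finger_gap: 0.189
grasp_force: 51.5
```

Call:
servo_tool --rows '[[[0.4,-0.3,0,0,1],[0.4,-0.3,0,0,1],[0,0,0,0,1]]]'

```text
t: 14.8
tool_pos: [0.4736, -0.0885, 0.199]
eef_rot: [-0.009, 0.907, 0.42, -0.006]
wrist_force: [-36.0, 21.4, 15.5]
finger_gap: 0.187
grasp_force: 54.0
```

Call:
servo_tool --rows '[[[-0.7,0.5,0,0,1],[0,0,0,0,-1],[0,0,0,0,-1],[0,0,0,0,-1],[0,0,3,0,-1]]]'

```text
t: 15.42
tool_pos: [0.4728, -0.0885, 0.2261]
eef_rot: [-0.002, 0.908, 0.418, -0.002]
wrist_force: [0.9, -0.6, 0.0]
finger_gap: 0.996
grasp_force: 0.0
```

Call:
servo_tool --rows '[[[0,0,5,0,-1],[1,3,2,0,-1],[1,4,0,0,-1],[0,0,0,0,-1],[0,0,0,0,-1]]]'

```text
t: 16.05
tool_pos: [0.4937, -0.0189, 0.2983]
eef_rot: [0.0, 0.908, 0.418, -0.0]
wrist_force: [0.2, -0.5, 0.7]
finger_gap: 0.999
grasp_force: 0.0
```

```bash
python3 - <<'E'
from h import *
look("wrist",{"bridge_hinge":.168,"bridge_grip":.21,"spindle":.147,"crank_grip":.239},"w6.png")
E
```

```text
tcp [ 0.4937 -0.0189  0.2983] t 16.05 F [ 0.2317 -0.5424  0.662 ] gap 0.9986045705701015
bridge_hinge [296.7  16.2] 0.74 [0.5862 0.0726 0.168 ]
bridge_grip [320.6 286.6] 0.59 [ 0.4761 -0.0848  0.21  ]
spindle [305.  162.9] 0.63 [ 0.5228 -0.0161  0.147 ]
crank_grip [250.6 141.3] 0.97 [0.5139 0.0325 0.239 ]
```

View pics/w6.png

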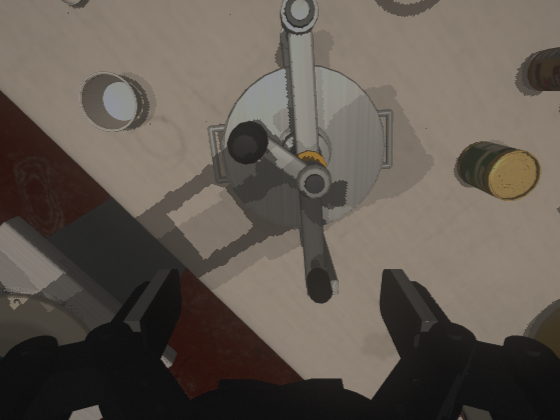

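Call:
servo_tool --rows '[[[2.0,5.0,0,0,-1],[0,0,-3,0,-1],[0,0,-3,0,-1],[0,0,-1.3,0,-1],[0,0,0,0,-1]]]' --force 40

```text
t: 16.92
tool_pos: [0.5134, 0.0311, 0.2252]
eef_rot: [-0.0, 0.908, 0.418, -0.001]
wrist_force: [0.2, 0.0, -0.2]
finger_gap: 1.005
grasp_force: 0.0
```

Call:
servo_tool --rows '[[[0,0,0,0,1],[0,0,0,0,1],[0,0,0,0,1],[0,0,0,0,1],[0,0,0,0,1]]]'

```text
t: 17.55
tool_pos: [0.5133, 0.032, 0.2264]
eef_rot: [-0.0, 0.908, 0.419, 0.0]
wrist_force: [-4.2, 3.2, 4.3]
finger_gap: 0.247
grasp_force: 39.4
```

Call:
servo_tool --rows '[[[0,0,0,0,1],[0,0,0,0,1]]]'

```text
t: 17.8
tool_pos: [0.5134, 0.032, 0.2264]
eef_rot: [-0.0, 0.908, 0.419, 0.0]
wrist_force: [-5.5, 2.8, 4.4]
finger_gap: 0.245
grasp_force: 39.4
```

```bash
cat > arc.py <<'E'
import numpy as np,sys
# arc.py curx cury curz sx sy start_deg step n
x,y,z,sx,sy,a,st,n=map(float,sys.argv[1:9]); c=np.array([x,y]); S=np.array([sx,sy]); n=int(n)
for i in range(n):
    t=np.radians(a-st*(i+1)); P=S+.05*np.array([np.cos(t),np.sin(t)])
    d=np.round((P-c)*100,1); c=c+d/100
    print([float(d[0]),float(d[1]),round(-st/360,2),0,1],end=", " if i%5<4 else "\n")
print("end",c,a-st*n)
E
python3 arc.py .5133 .032 .2264 .522 -.0175 100 15 10
```

```text
[1.3, 0.0, -0.04, 0, 1], [1.3, -0.3, -0.04, 0, 1], [1.1, -0.6, -0.04, 0, 1], [1.0, -0.8, -0.04, 0, 1], [0.7, -1.1, -0.04, 0, 1]
[0.4, -1.3, -0.04, 0, 1], [0.1, -1.3, -0.04, 0, 1], [-0.3, -1.3, -0.04, 0, 1], [-0.6, -1.1, -0.04, 0, 1], [-0.9, -1.0, -0.04, 0, 1]
end [ 0.5543 -0.056 ] -50.0
```

Call:
servo_tool --rows '[[[1.3,0.0,-0.04,0,1],[1.3,-0.3,-0.04,0,1],[1.1,-0.6,-0.04,0,1],[1.0,-0.8,-0.04,0,1],[0.7,-1.1,-0.04,0,1]]]'

```text
t: 18.42
tool_pos: [0.569, 0.0055, 0.2246]
eef_rot: [-0.001, 0.908, 0.42, 0.002]
wrist_force: [0.7, 8.0, 2.4]
finger_gap: 0.243
grasp_force: 39.5
```

Call:
servo_tool --rows '[[[0.4,-1.3,-0.04,0,1],[0.1,-1.3,-0.04,0,1],[-0.3,-1.3,-0.04,0,1]]]'

```text
t: 18.8
tool_pos: [0.5713, -0.0346, 0.2231]
eef_rot: [-0.0, 0.908, 0.419, 0.002]
wrist_force: [2.8, 5.3, -0.0]
finger_gap: 0.247
grasp_force: 39.3
```

Call:
servo_tool --rows '[[[-0.6,-1.1,-0.04,0,1],[-0.9,-1.0,-0.04,0,1]]]'

```text
t: 19.05
tool_pos: [0.5562, -0.056, 0.2221]
eef_rot: [0.0, 0.908, 0.419, 0.002]
wrist_force: [2.7, 4.4, 0.5]
finger_gap: 0.242
grasp_force: 39.2
```

```bash
python3 arc.py .5543 -.056 0 .524 -.0175 -51.8 14.5 4; python3 arc.py .5066 -.0643 0 .524 -.0175 -109.8 5 40
```

```text
[-1.0, -0.7, -0.04, 0, 1], [-1.2, -0.4, -0.04, 0, 1], [-1.3, -0.0, -0.04, 0, 1], [-1.2, 0.2, -0.04, 0, 1], end [ 0.5073 -0.065 ] -109.8
[-0.4, 0.1, -0.01, 0, 1], [-0.3, 0.2, -0.01, 0, 1], [-0.4, 0.3, -0.01, 0, 1], [-0.4, 0.2, -0.01, 0, 1], [-0.3, 0.3, -0.01, 0, 1]
[-0.3, 0.4, -0.01, 0, 1], [-0.2, 0.3, -0.01, 0, 1], [-0.3, 0.4, -0.01, 0, 1], [-0.2, 0.4, -0.01, 0, 1], [-0.2, 0.4, -0.01, 0, 1]
[-0.1, 0.4, -0.01, 0, 1], [-0.1, 0.4, -0.01, 0, 1], [-0.0, 0.4, -0.01, 0, 1], [-0.1, 0.5, -0.01, 0, 1], [0.1, 0.4, -0.01, 0, 1]
[0.0, 0.4, -0.01, 0, 1], [0.1, 0.5, -0.01, 0, 1], [0.1, 0.4, -0.01, 0, 1], [0.2, 0.4, -0.01, 0, 1], [0.2, 0.4, -0.01, 0, 1]
[0.2, 0.3, -0.01, 0, 1], [0.3, 0.4, -0.01, 0, 1], [0.3, 0.3, -0.01, 0, 1], [0.3, 0.3, -0.01, 0, 1], [0.4, 0.3, -0.01, 0, 1]
[0.3, 0.2, -0.01, 0, 1], [0.4, 0.2, -0.01, 0, 1], [0.4, 0.2, -0.01, 0, 1], [0.4, 0.1, -0.01, 0, 1], [0.5, 0.1, -0.01, 0, 1]
[0.4, 0.1, -0.01, 0, 1], [0.4, -0.0, -0.01, 0, 1], [0.5, -0.0, -0.01, 0, 1], [0.4, -0.1, -0.01, 0, 1], [0.4, -0.1, -0.01, 0, 1]
[0.4, -0.1, -0.01, 0, 1], [0.4, -0.2, -0.01, 0, 1], [0.4, -0.2, -0.01, 0, 1], [0.4, -0.2, -0.01, 0, 1], [0.3, -0.3, -0.01, 0, 1]
end [0.5556 0.0207] -309.8
```

Call:
servo_tool --rows '[[[-1.0,-0.7,-0.04,0,1],[-1.2,-0.4,-0.04,0,1],[-1.3,0,-0.04,0,1],[-1.2,0.2,-0.04,0,1]]]'

```text
t: 19.55
tool_pos: [0.5093, -0.0652, 0.2203]
eef_rot: [0.001, 0.908, 0.419, 0.002]
wrist_force: [6.7, 3.2, -2.2]
finger_gap: 0.238
grasp_force: 39.1
```

Call:
servo_tool --rows '[[[-0.4,0.1,-0.015,0,1],[-0.4,0.2,-0.015,0,1],[-0.4,0.2,-0.015,0,1],[-0.4,0.3,-0.015,0,1]]]'

```text
t: 20.05
tool_pos: [0.4939, -0.0574, 0.2197]
eef_rot: [0.001, 0.908, 0.419, 0.003]
wrist_force: [8.7, 1.1, -1.6]
finger_gap: 0.243
grasp_force: 39.6
```

```bash
cat > ft.py <<'E'
import numpy as np
from station import readout
s=readout.state(); p=s["tool_pos"]; d=p[:2]-[.524,-.0175]; a=np.arctan2(d[1],d[0]); F=s["wrist_force"]
print("t",round(s["t"],2),"ang",round(np.degrees(a),1),"r",round(np.hypot(*d)*1000,1),"Ft",round(-(F[0]*np.sin(a)-F[1]*np.cos(a)),2),"Fr",round(F[0]*np.cos(a)+F[1]*np.sin(a),2),"Fz",round(F[2],1),"Mz",s["torque"])
E
python3 arc.py .4913 -.057 0 .524 -.0175 -129.6 5 45
```

```text
[-0.2, 0.4, -0.01, 0, 1], [-0.3, 0.3, -0.01, 0, 1], [-0.3, 0.4, -0.01, 0, 1], [-0.2, 0.3, -0.01, 0, 1], [-0.2, 0.4, -0.01, 0, 1]
[-0.2, 0.4, -0.01, 0, 1], [-0.2, 0.4, -0.01, 0, 1], [-0.0, 0.4, -0.01, 0, 1], [-0.1, 0.5, -0.01, 0, 1], [-0.0, 0.4, -0.01, 0, 1]
[-0.0, 0.5, -0.01, 0, 1], [0.0, 0.4, -0.01, 0, 1], [0.1, 0.4, -0.01, 0, 1], [0.2, 0.4, -0.01, 0, 1], [0.1, 0.4, -0.01, 0, 1]
[0.2, 0.4, -0.01, 0, 1], [0.3, 0.4, -0.01, 0, 1], [0.2, 0.3, -0.01, 0, 1], [0.3, 0.4, -0.01, 0, 1], [0.3, 0.3, -0.01, 0, 1]
[0.4, 0.2, -0.01, 0, 1], [0.3, 0.3, -0.01, 0, 1], [0.4, 0.2, -0.01, 0, 1], [0.4, 0.1, -0.01, 0, 1], [0.4, 0.2, -0.01, 0, 1]
[0.5, 0.1, -0.01, 0, 1], [0.4, 0.0, -0.01, 0, 1], [0.4, 0.0, -0.01, 0, 1], [0.5, 0.0, -0.01, 0, 1], [0.4, -0.0, -0.01, 0, 1]
[0.4, -0.1, -0.01, 0, 1], [0.4, -0.1, -0.01, 0, 1], [0.5, -0.2, -0.01, 0, 1], [0.3, -0.2, -0.01, 0, 1], [0.4, -0.2, -0.01, 0, 1]
[0.4, -0.3, -0.01, 0, 1], [0.3, -0.3, -0.01, 0, 1], [0.3, -0.3, -0.01, 0, 1], [0.2, -0.4, -0.01, 0, 1], [0.3, -0.3, -0.01, 0, 1]
[0.2, -0.4, -0.01, 0, 1], [0.2, -0.4, -0.01, 0, 1], [0.1, -0.4, -0.01, 0, 1], [0.1, -0.4, -0.01, 0, 1], [0.0, -0.5, -0.01, 0, 1]
end [ 0.5733 -0.013 ] -354.6
```

Call:
servo_tool --rows '[[[-0.2,0.4,-0.015,0,1],[-0.3,0.3,-0.015,0,1],[-0.3,0.4,-0.015,0,1]]]'

```text
t: 20.42
tool_pos: [0.4853, -0.0479, 0.2196]
eef_rot: [0.002, 0.909, 0.418, 0.001]
wrist_force: [4.4, -3.7, 1.1]
finger_gap: 0.242
grasp_force: 39.8
```

```bash
python3 ft.py
```

```text
t 20.43 ang -141.9 r 49.2 Ft 5.68 Fr -1.19 Fz 1.1 Mz [-0.65462244 -0.86166871 -0.01791056]
```

Call:
servo_tool --rows '[[[-0.2,0.3,-0.015,0,1],[-0.2,0.4,-0.015,0,1],[-0.2,0.4,-0.015,0,1]]]'

```text
t: 20.8
tool_pos: [0.4789, -0.0373, 0.2192]
eef_rot: [0.003, 0.909, 0.417, 0.001]
wrist_force: [2.7, -5.0, 1.5]
finger_gap: 0.248
grasp_force: 39.9
```

```bash
python3 ft.py
```

```text
t 20.8 ang -156.3 r 49.2 Ft 5.63 Fr -0.46 Fz 1.5 Mz [-0.89259391 -0.56935334 -0.01248788]
```

Call:
servo_tool --rows '[[[-0.2,0.4,-0.015,0,1],[0,0.4,-0.015,0,1],[-0.1,0.5,-0.015,0,1]]]'

```text
t: 21.18
tool_pos: [0.4753, -0.0245, 0.2189]
eef_rot: [0.002, 0.909, 0.417, 0.0]
wrist_force: [-0.0, -5.6, 2.3]
finger_gap: 0.246
grasp_force: 40.0
```

```bash
python3 ft.py
```

```text
t 21.18 ang -171.8 r 49.2 Ft 5.59 Fr 0.8 Fz 2.3 Mz [-1.0635757  -0.01020609 -0.02633156]
```

Call:
servo_tool --rows '[[[0,0.4,-0.015,0,1],[0,0.5,-0.015,0,1],[0,0.4,-0.015,0,1]]]'

```text
t: 21.55
tool_pos: [0.4749, -0.0113, 0.2184]
eef_rot: [0.002, 0.909, 0.417, -0.0]
wrist_force: [-1.4, -5.4, 2.2]
finger_gap: 0.247
grasp_force: 40.1
```

```bash
python3 ft.py
```

```text
t 21.55 ang 172.8 r 49.5 Ft 5.57 Fr 0.67 Fz 2.2 Mz [-1.03360736  0.20242298  0.0491744 ]
```

Call:
servo_tool --rows '[[[0.1,0.4,-0.015,0,1],[0.2,0.4,-0.015,0,1],[0.1,0.4,-0.015,0,1]]]'

```text
t: 21.92
tool_pos: [0.4781, 0.0011, 0.2181]
eef_rot: [0.001, 0.909, 0.417, -0.001]
wrist_force: [-5.2, -4.2, 5.5]
finger_gap: 0.244
grasp_force: 40.2
```

```bash
python3 ft.py
```

```text
t 21.93 ang 157.9 r 49.5 Ft 5.85 Fr 3.2 Fz 5.5 Mz [-0.63974764  0.89510604 -0.05796344]
```

Call:
servo_tool --rows '[[[0.2,0.4,-0.015,0,1],[0.3,0.4,-0.015,0,1],[0.2,0.3,-0.015,0,1]]]'

```text
t: 22.3
tool_pos: [0.4847, 0.0129, 0.2177]
eef_rot: [0.0, 0.908, 0.418, -0.001]
wrist_force: [-9.2, -1.6, 6.5]
finger_gap: 0.241
grasp_force: 40.4
```

```bash
python3 ft.py
```

```text
t 22.3 ang 142.2 r 49.7 Ft 6.88 Fr 6.25 Fz 6.5 Mz [-0.23569992  1.3535155   0.01343039]
```

Call:
servo_tool --rows '[[[0.35,0.3,-0.015,0,1],[0.3,0.25,-0.015,0,1]]]'

```text
t: 22.55
tool_pos: [0.4908, 0.0193, 0.2175]
eef_rot: [-0.001, 0.908, 0.418, -0.001]
wrist_force: [-10.5, 1.9, 8.6]
finger_gap: 0.242
grasp_force: 40.6
```

```bash
python3 ft.py
```

```text
t 22.55 ang 132.0 r 49.6 Ft 6.54 Fr 8.47 Fz 8.6 Mz [ 0.47280108  1.82416351 -0.04951738]
```

```bash
sed -i 's/S+.05\*/S+.0503*/; s/,1); c=/,2); c=/' arc.py; python3 arc.py .4918 .0195 0 .524 -.0175 131 5 20
```

```text
[0.26, 0.37, -0.01, 0, 1], [0.37, 0.24, -0.01, 0, 1], [0.38, 0.21, -0.01, 0, 1], [0.41, 0.18, -0.01, 0, 1], [0.41, 0.14, -0.01, 0, 1]
[0.43, 0.1, -0.01, 0, 1], [0.43, 0.06, -0.01, 0, 1], [0.44, 0.03, -0.01, 0, 1], [0.44, -0.01, -0.01, 0, 1], [0.44, -0.05, -0.01, 0, 1]
[0.43, -0.09, -0.01, 0, 1], [0.42, -0.12, -0.01, 0, 1], [0.41, -0.16, -0.01, 0, 1], [0.39, -0.2, -0.01, 0, 1], [0.37, -0.23, -0.01, 0, 1]
[0.36, -0.26, -0.01, 0, 1], [0.32, -0.29, -0.01, 0, 1], [0.31, -0.32, -0.01, 0, 1], [0.27, -0.34, -0.01, 0, 1], [0.24, -0.37, -0.01, 0, 1]
end [0.5671 0.0084] 31.0
```

Call:
servo_tool --rows '[[[0.25,0.35,-0.015,0,1],[0.35,0.25,-0.015,0,1]]]'

```text
t: 22.8
tool_pos: [0.4973, 0.025, 0.2171]
eef_rot: [-0.0, 0.908, 0.418, -0.001]
wrist_force: [-6.6, 0.6, 6.0]
finger_gap: 0.245
grasp_force: 40.4
```

```bash
python3 ft.py
```

```text
t 22.8 ang 122.1 r 50.2 Ft 5.28 Fr 4.07 Fz 6.0 Mz [0.11036029 1.34662506 0.02861174]
```

Call:
servo_tool --rows '[[[0.4,0.2,-0.015,0,1],[0.4,0.2,-0.015,0,1],[0.4,0.15,-0.015,0,1]]]'

```text
t: 23.18
tool_pos: [0.5092, 0.0309, 0.2168]
eef_rot: [-0.001, 0.908, 0.419, -0.001]
wrist_force: [-8.9, 1.9, 6.7]
finger_gap: 0.241
grasp_force: 40.6
```

```bash
python3 ft.py
```

```text
t 23.18 ang 107.1 r 50.6 Ft 7.95 Fr 4.44 Fz 6.7 Mz [ 0.38525505  1.56989011 -0.01135951]
```

Call:
servo_tool --rows '[[[0.45,0.1,-0.015,0,1]]]'

```text
t: 23.3
tool_pos: [0.5136, 0.0321, 0.2168]
eef_rot: [-0.001, 0.908, 0.419, -0.001]
wrist_force: [-9.1, 2.9, 7.5]
finger_gap: 0.244
grasp_force: 40.6
```

```bash
python3 ft.py
```

```text
t 23.3 ang 101.9 r 50.7 Ft 8.32 Fr 4.68 Fz 7.5 Mz [ 0.53213983  1.69916305 -0.00297692]
```

Call:
servo_tool --rows '[[[0.3,0.05,-0.01,0,1]]]'

```text
t: 23.42
tool_pos: [0.5165, 0.0327, 0.2167]
eef_rot: [-0.001, 0.908, 0.419, -0.001]
wrist_force: [-9.9, 2.4, 7.3]
finger_gap: 0.241
grasp_force: 40.7
```

```bash
python3 ft.py
```

```text
t 23.43 ang 98.5 r 50.8 Ft 9.44 Fr 3.78 Fz 7.3 Mz [0.65589113 1.71885339 0.02003742]
```

Call:
servo_tool --rows '[[[0,0,0,0,1],[0,0,0,0,-1],[0,0,0,0,-1],[0,0,0,0,-1],[0,0,3,0,-1]]]'

```text
t: 24.05
tool_pos: [0.5169, 0.0318, 0.2428]
eef_rot: [-0.001, 0.908, 0.418, -0.003]
wrist_force: [0.2, -0.2, -0.4]
finger_gap: 0.998
grasp_force: 0.0
```

Call:
servo_tool --rows '[[[0,0,4,0,-1],[-0.5,-4,3,0,-1],[-1,-4,0,0,-1],[0,0,0,0,-1]]]'

```text
t: 24.55
tool_pos: [0.5026, -0.0503, 0.316]
eef_rot: [0.001, 0.909, 0.417, 0.0]
wrist_force: [0.0, 0.2, -0.1]
finger_gap: 1.003
grasp_force: 0.0
```

```bash
python3 - <<'E'
from h import *
look("wrist",{"spindle":.1377,"crank_grip":.229,"bridge_grip":.21},"w7.png")
a=cv2.imread("pics/w7.png"); b=snap("scene","s7.png")[:,:,::-1]; c=snap("side","d7.png")[:,:,::-1]
cv2.imwrite("pics/f7.png",np.vstack([cv2.resize(a,(560,420))[:300],np.hstack([cv2.resize(b[150:310,190:370],(280,250)),cv2.resize(c[150:310,220:400],(280,250))])]))
E
```

```text
tcp [ 0.5026 -0.0503  0.316 ] t 24.55 F [ 0.0164  0.2156 -0.1468] gap 1.0026983386469572
spindle [272.4 136.4] 0.56 [ 0.5231 -0.0117  0.1377]
crank_grip [212.3 103.1] 0.8 [0.5167 0.0364 0.229 ]
bridge_grip [283.6 254.1] 0.93 [ 0.4766 -0.0801  0.21  ]
```

View pics/f7.png

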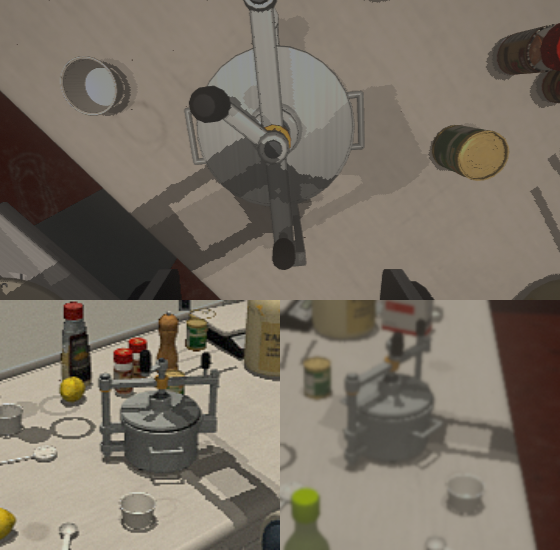

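```bash
python3 -c "
from station import workorder; print(workorder.hand_in())"
```

```text
the job is handed in; nothing more can be done
None
```

The job is handed in at about 25 s on the robot's clock: the lid sits in the mouth, the bridge is shut against its stop, and the crank is snugged to roughly 100–130 N at the pad, an estimate from the rise in turning force. The gripper touches nothing, I steered clear of the other things, and the hand-in returned no verdict.

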